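# Catch a hammer-head bolt in the slotted strut and find its notch

### The job

Take the hammer-head bolt (the one with the oblong foot) out of its parking block, let its foot lengthwise down into the slot of the strut, at the end away from the spring clip holder, press it down against the sprung strip and turn it a quarter turn clockwise (seen from above) so that the head catches beneath the lips. Then slide it along the slot towards the clip holder, feeling for the notch hidden under the lips, until the head is up in the notch, and let go of it there, upright. Be gentle: never force the bolt against the strut with more than about 40 N, and do not disturb the other things.

Things in the scene. Friction and masses are not known exactly. Their poses are not given: they have to be found in the camera images.
- bolt: Hammer-head bolt, plain steel, about 140 g, 80 mm tall, upright in the close 10 mm deep oblong pocket of its dark parking block (60 x 60 x 16 mm). Origin: centre of the foot's underside; z up, x along the foot. Oblong foot z 0-8, shank 12 mm diameter z 8-45, flat grip block z 45-80. Same after a half turn
- bolt_grip (a point): Middle of the bolt's flat grip block, 64 mm above the underside of its foot; the block is 24 mm wide along bolt x, 14 mm thick along y, 35 mm tall
- bolt_foot (a point): Middle of the bolt's foot, the hammer head: 35 mm long (x), 16 mm wide (y), 8 mm thick. Two diagonally opposite corners are cut away (6 x 8 mm), so inside the strut it turns clockwise from lengthwise to crosswise and about 0.25 rad over, but not a quarter turn anticlockwise
- strut: Fixed steel C channel 340 long (x), 43 wide, 41 mm high, slot upwards. Origin: centre of underside on the table; x along the slot, away from the spring clip holder with mainshaft on its -x end (x < -110, up to 95 mm high, 100 mm wide). Slot x -110 to 120, 18 mm wide; 38 mm wide inside. Lips z 35 to 41. Underside of the bolt's foot lies at z 27 caught under plain lips, at z 30 up in the notch
- entry (a point): Point on the slot's middle line, level with the lips' top (strut x +75, y 0, z 41 mm): let the foot in here, then slide towards strut -x
- search_mid (a point): Point on the slot's middle line at lip top, strut x -12.5 mm. The notch is not measured and is hidden under the lips: its middle lies anywhere within 22.5 mm of this point along the slot. It is a crosswise recess 22 mm long (x), 3 mm deep in the undersides of both lips, with square edges; outside it the undersides are plain
- strip_top (a point): Rest height (33 mm above table) of the dark spring strip under the whole slot. It can be pushed down 14 mm; pushes up with about 2 N plus 0.9 N per mm. A foot let in lengthwise rests on it level with the lips; press until its underside is 27 mm above the strut's underside or lower, then turn. The spring lifts a caught head against the lips and holds the bolt upright
- stud: Bystander much like the bolt (same shank and grip, 80 mm tall) but with a round foot 34 mm in diameter, which does not fit the slot; it stands in another parking block of the same outside size, in a square pocket. Origin: centre of its underside. The two blocks may change places
- bearing: Bystander: matt grey clutch release bearing, ring 64 mm outside, 32 mm inside, 20 mm high, on the table near the strut. Origin: centre of its underside
- fork_pad: Bystander: bronze fork pad 45 x 22 x 8 mm with a 14 mm boss, 17 mm high in all, on the table near the strut. Origin: centre of its underside
- grip: Bystander: black bakelite handle grip, standing, 38 mm across, 90 mm high. Origin: centre of its underside
- bolt_plate: Bystander: zinc-coated bolt plate 90 x 60 x 8 mm with four holes, lying flat. Origin: centre of its underside
- gear_blank: Bystander: dark steel gear blank, 60 mm across, 30 mm high. Origin: centre of its underside
Mind the look-alikes: they are no part of the job. What is shaped like the bolt but green is not meant.

How it is judged:
On the way, in this order (a step that is already met when the one before it is completed fails the run):
1. the foot is down in the slot lengthwise, pressed below the lips (y of bolt in the frame of strut between -0.004 and 0.004 m and x of bolt in the frame of strut between -0.11 and 0.12 m and z of bolt in the frame of strut below 0.0275 m and angle between the x axis of bolt and the x axis of strut, either way round below 0.2 rad), for 0.05 s.
2. the head is turned a quarter turn beneath the lips (y of bolt in the frame of strut between -0.004 and 0.004 m and x of bolt in the frame of strut between -0.11 and 0.12 m and z of bolt in the frame of strut below 0.0283 m and angle between the x axis of bolt and the y axis of strut, either way round below 0.2 rad), for 0.2 s.
At the end, for the whole second after the job is handed in: the bolt stands upright (within 0.1 rad) in the slot, let go and at rest, its head crosswise (within 0.2 rad) beneath the lips and up in the notch: the underside of its foot 28.7 to 31.5 mm above the strut's underside, its axis within 4 mm of the slot's middle line (z of bolt in the frame of strut between 0.0287 and 0.0315 m and angle between the x axis of bolt and the y axis of strut, either way round below 0.2 rad and y of bolt in the frame of strut between -0.004 and 0.004 m and x of bolt in the frame of strut between -0.05 and 0.025 m and angle between bolt's own z axis and vertical below 0.1 rad and linear speed of bolt below 0.02 m/s and contact force between the fingers and bolt below 0.1 N); the robot touches nothing.
It fails at once if the bolt is forced against the strut (lips, walls, notch, spring strip or clip holder) with more than 40 N (contact force between bolt and strut above 40 N).
It fails at once if a bystander (stud, bearing, fork pad, handle grip, bolt plate or gear blank) is shifted more than 15 mm (distance of any of stud, bearing, fork_pad, grip, bolt_plate, gear_blank from where it was at the start of the episode above 0.015 m).
It also fails if it takes over 72 s, if anything falls off the work surface, if the arm or the gripper's body presses on something with over 40 N, if the wrist force passes 120 N, or if a joint passes its speed limit or range.

### The arm

A 7-joint arm with a two-finger parallel gripper is mounted at the origin on the work surface. World frame = base frame: x ahead of the robot, y to its left, z up, the work surface at z = 0. Lengths are in m, angles in rad, forces in N, time in s.
With the tool pointing down it reaches from about 0.425 to 0.925 m from the base axis. Payload 6.8 kg.
Tool frame: the origin (TCP) lies between the finger pads; the fingertips stand finger_overhang ahead of it and the grasp point (between the pads) lies 6 mm ahead of it (finger_overhang is the distance from the TCP to the fingertips, in m); z points along the fingers, y is the line along which they close (so a half turn about z gives the same grasp; the last joint's range is limited). The gripper opens to 85 mm and grips with 20 to 120 N. Pads are 22 mm wide; open, the fingers measure 114 mm over their backs; the gripper's body (76 mm by 85 mm) begins 54 mm behind the grasp point. The pads swing forward as they close: fully open they stand 13 mm farther back than shut.
Start: joints at [-1.312, 0.477, 0.022, 1.555, -0.011, 1.109, -0.083], TCP at [0.242, 0.63, 0.256] pointing down, gripper open.
Joint ranges: [-2.96, 2.96], [-0.34, 2.1], [-1.41, 1.46], [0.24, 2.44], [-1.37, 4.51], [0.17, 1.92], [-2.96, 2.96]. Speed limits (rad/s): [2.39, 2.39, 3.14, 3.14, 3.14, 3.14, 3.14].

### API

Orientations are given as a unit quaternion [w, x, y, z].
In Python, from station import * gives the robot as it stands.
- The arm moves only by the tool drive_tool, never from a script. Its argument "increments" is a list of rows, each an object of numbers: "claw": the finger opening in m, from 0 to 0.0854; "dx", "dy", "dz": the shift along the tool's x, y, z in m; "wx", "wy", "wz": the turn, a rotation vector about the tool's x, y, z in degrees. A call has 1 to 20 rows; each row shifts and turns the commanded pose from where the row before left it, along the tool's axes as they then stand; what a row does not reach is not made up. A row lasts 1/8 s, in which the tool goes at most 62.5 mm and 10.7 degrees, less where a joint would pass 70% of its speed; a pose out of reach is approached as far as the arm can. A call with a gripper value outside its range is refused whole. The fingers move at their own pace and stop on an object; "newtons" is the grip in N (left out, the last holds). Time passes only in rows, so rows that do not move let the fingers close. It gives the time, the measured TCP pose, the force, the opening and the grip force at its end, in the units of the state.
- get_obs(): the state, without advancing time (a new reading comes with each control period).
- read_camera(name): name is "scene" or "side" or "wrist"; returns (picture, depth): 420x560x3 uint8, red, green, blue; 420x560 float32, m along the optical axis (not along the pixel's ray), 0 where there is no reading.
- calibration(name): a dict with "intrinsics" (3x3 intrinsics, pixels), "R" (3x3) and "t" (3): a world point X has camera coordinates R X + t; the wrist camera has in their place "mount" (4x4, takes a point from camera to tool coordinates, whose origin is the TCP and whose axes are the flange's). Camera axes: x right, y down, z forward; pixel columns grow to the right and rows downward; lengths in m; the calibration is good to about 2 mm. The wrist camera is an equidistant fisheye: a pixel r from the principal point sees the ray r / f radians off the axis. A picture is of the moment at which its call begins: read the wrist's pose just before it. calibration takes no time and is no camera call.
- hand_in(): hands the job in; it is judged then, once.
The state is a dict: "t": time; "q": joint angles; "joint_vel": joint speeds; "joint_torque": joint torques, N m; "eef_pos": TCP position; "tool_rot": TCP orientation; "contact_force": force on the tool from outside, world axes, zero at the start; "torque": the same for the moment, N m; "gripper_width": opening from 0.0 (shut) to 1.0 (fully open); "grasp_force": force on a finger pad.
Only numpy, scipy, OpenCV 4.12 (cv2) and the standard library are available. Lean on these libraries where they do the work, as an engineer would, in place of code of your own. Each camera call takes 0.05 s, during which the arm holds its last target. There are 200 camera calls.

## Working session

There is one attempt and no reset: what is moved stays moved. The work goes in short steps, Python scripts to look and compute and a tool call to move; the robot and the scene stay as the last step left them, time stands still between calls to the robot, and variables do not carry over. Pictures are saved under pics/ and viewed, at most 10 in all, crops included, and the job is handed in when it is done.

Besides the shell and the picture viewer there is one more tool, called after ">>>" as a command line: name --argument value ..., lists and objects as JSON in quotes. drive_tool: Moves the arm, as the interface text tells. Its arguments: {"type":"object","properties":{"increments":{"type":"array","items":{"type":"object","properties":{"claw":{"type":"number"},"dx":{"type":"number"},"dy":{"type":"number"},"dz":{"type":"number"},"wx":{"type":"number"},"wy":{"type":"number"},"wz":{"type":"number"}}}},"newtons":{"type":"number"}},"required":["increments"]}

```bash
ls; mkdir -p pics; cat > h.py <<'E'
from station import *
import numpy as np, cv2
def grab(n):
    o=get_obs(); p,d=read_camera(n); np.savez('last_%s.npz'%n,p=p,d=d,pos=o['eef_pos'],rot=o['tool_rot']); return o,p,d
def world(n,u,v,z):
    c=calibration(n);K=np.array(c['intrinsics']);R=np.array(c['R']);t=np.array(c['t'])
    r=R.T@np.linalg.inv(K)@[u,v,1]; o=-R.T@t
    return o+r*(z-o[2])/r[2]
def cloud(n,d):
    c=calibration(n);K=np.array(c['intrinsics']);R=np.array(c['R']);t=np.array(c['t'])
    v,u=np.mgrid[:d.shape[0],:d.shape[1]]
    P=np.stack([(u-K[0,2])/K[0,0]*d,(v-K[1,2])/K[1,1]*d,d],-1)
    return (P-t)@R
def save(n,p): cv2.imwrite('pics/'+n+'.png',cv2.cvtColor(p,cv2.COLOR_RGB2BGR))
E
python3 - <<'E'
from h import *
o,p,d=grab('scene'); save('scene',p)
o,p2,d2=grab('side'); save('side',p2)
print(o); 
for n in('scene','side'): c=calibration(n); print(n,-np.array(c['R']).T@np.array(c['t']),np.array(c['R'])[2],c['intrinsics'])
print(calibration('wrist'))
E
```

```text
pics
{'t': 0.05, 'q': array([-1.31207833,  0.47778976,  0.02230993,  1.55641479, -0.01147567,
        1.10930531, -0.08309139]), 'joint_vel': array([ 5.46812852e-04, -5.08741396e-04, -7.35790251e-04, -2.16151988e-03,
       -7.38071407e-04, -8.92037579e-05,  9.58930855e-05]), 'joint_torque': array([ 3.68718174e-03, -5.98300552e+01,  1.61470905e+00, -2.82249731e+01,
        1.27469897e-02,  5.18721194e-03,  7.48720936e-06]), 'eef_pos': array([0.24189491, 0.62960022, 0.25534752]), 'tool_rot': array([-9.36303887e-05,  1.82348980e-01,  9.83233466e-01, -8.89751875e-04]), 'contact_force': array([-0.23168003, -0.0318773 , -0.35993885]), 'torque': array([ 0.00658646, -0.00592699, -0.01056912]), 'grasp_force': 0.0, 'gripper_width': 1.0019994535579662}
scene [ 1.61533561 -0.08528413  0.89738223] [-0.77497217  0.04598113 -0.63032045] [[504.98252446   0.         274.93138228]
 [  0.         504.98252446 213.46239362]
 [  0.           0.           1.        ]]
side [ 0.30283089 -0.63661262  0.79592864] [ 0.31851738  0.60863182 -0.72671451] [[495.01099072   0.         271.7506844 ]
 [  0.         495.01099072 215.86254975]
 [  0.           0.           1.        ]]
{'intrinsics': array([[325.1922621 ,   0.        , 276.41796044],
       [  0.        , 325.1922621 , 211.54332055],
       [  0.        ,   0.        ,   1.        ]]), 'mount': array([[ 4.82185504e-04, -9.45207330e-01, -3.26470320e-01,
         8.38498063e-02],
       [ 9.99999597e-01,  7.03161136e-04, -5.58849426e-04,
        -6.76242087e-04],
       [ 7.57789815e-04, -3.26469919e-01,  9.45207288e-01,
        -1.17730091e-01],
       [ 0.00000000e+00,  0.00000000e+00,  0.00000000e+00,
         1.00000000e+00]])}
```

View pics/scene.png

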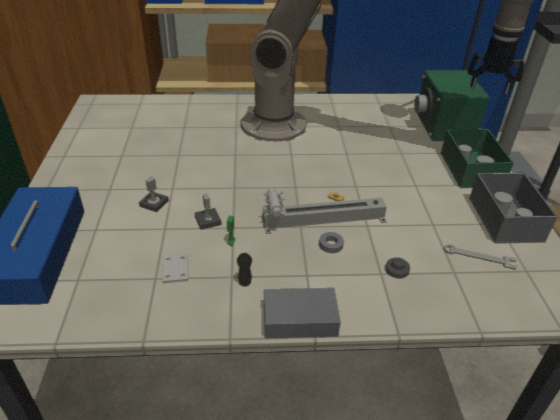

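View pics/side.png

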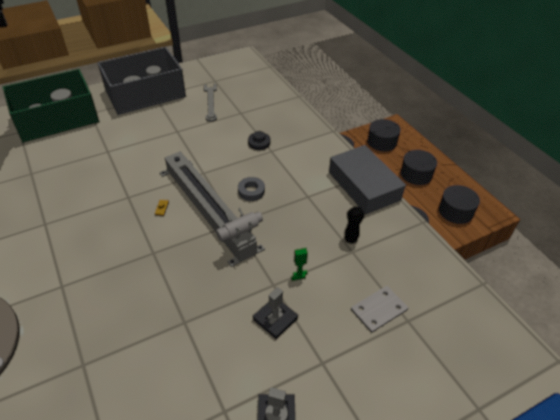

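The scene view shows two steel bolts in dark blocks at (152,193) and (207,212), a green look-alike at (230,230), and the strut from (265,212) to (385,212) with its clip holder at the left end. In the side view the same two bolts are at (275,312) and (275,405).

Candidates: steel at scene (207,212) / side (275,312), steel at scene (152,193) / side (275,405), and green at scene (230,230), which is excluded. A close crop should tell the two steel ones apart.

```bash
python3 - <<'E'
from h import *
a=np.load('last_side.npz')['p'];b=np.load('last_scene.npz')['p']
R=lambda x:cv2.resize(x,(390,300),interpolation=cv2.INTER_CUBIC)
A=np.hstack([R(a[285:345,240:318]),R(a[360:420,240:318])]);B=np.hstack([R(b[180:240,168:246]),R(b[165:225,115:193])])
save('crop',np.vstack([A,B]))
d=np.load('last_scene.npz')['d'];P=cloud('scene',d)
for nm,(u0,v0,u1,v1) in dict(near=(190,188,225,232),far=(135,172,172,213)).items():
    Q=P[v0:v1,u0:u1].reshape(-1,3);g=Q[(Q[:,2]>.055)&(Q[:,2]<.12)];k=Q[(Q[:,2]>.012)&(Q[:,2]<.022)]
    print(nm,g.mean(0),Q[:,2].max(),len(g),k.mean(0) if len(k) else 0)
    for (s,w) in [('top',g[g[:,2]>g[:,2].max()-.01])]: print(w.mean(0),len(w))
Q=P[185:240,255:395].reshape(-1,3);s=Q[(Q[:,2]>.036)&(Q[:,2]<.046)]
c,sz,an=cv2.minAreaRect((s[:,:2]*1000).astype(np.float32)); print('strut top',c,sz,an,np.median(s[:,2]))
h=Q[Q[:,2]>.055];print('holder',h.mean(0),len(h))
for uv in [(386,204),(384,213)]: print(world('scene',*uv,.041))
d=np.load('last_side.npz')['d'];P=cloud('side',d)
for (u0,v0,u1,v1) in [(250,285,300,338),(250,385,300,420)]:
    Q=P[v0:v1,u0:u1].reshape(-1,3);g=Q[(Q[:,2]>.055)&(Q[:,2]<.12)];t=g[g[:,2]>g[:,2].max()-.008];print('side',g.mean(0),t.mean(0),len(t))
Q=P[145:260,160:265].reshape(-1,3);s=Q[(Q[:,2]>.037)&(Q[:,2]<.045)]
c,sz,an=cv2.minAreaRect((s[:,:2]*1000).astype(np.float32)); print('strut side',c,sz,an)
E
```

```text
near [ 0.5435702  -0.20711384  0.07461268] 0.8973822298640488 92 [ 0.54199054 -0.20735518  0.01527295]
[ 0.53948716 -0.20778658  0.08426797] 37
far [ 0.4618151  -0.36569632  0.07343201] 0.8973822298640488 114 [ 0.46280072 -0.36621079  0.01507541]
[ 0.45974272 -0.36624208  0.08395198] 43
strut top (537.0425415039062, 113.88255310058594) (52.46844482421875, 340.5291442871094) 6.703148365020752 0.03968869910234702
holder [ 0.63000174 -0.03119846  0.13411823] 391
[0.52790256 0.28693798 0.041     ]
[0.5671964  0.27290258 0.041     ]
side [ 0.53455436 -0.2090601   0.07618552] [ 0.53556066 -0.20702909  0.08537233] 116
side [ 0.4543647  -0.36698598  0.07823494] [ 0.45553279 -0.36528756  0.08537677] 172
strut side (534.8816528320312, 116.96490478515625) (45.717315673828125, 345.5506286621094) 6.526480674743652
```

View pics/crop.png

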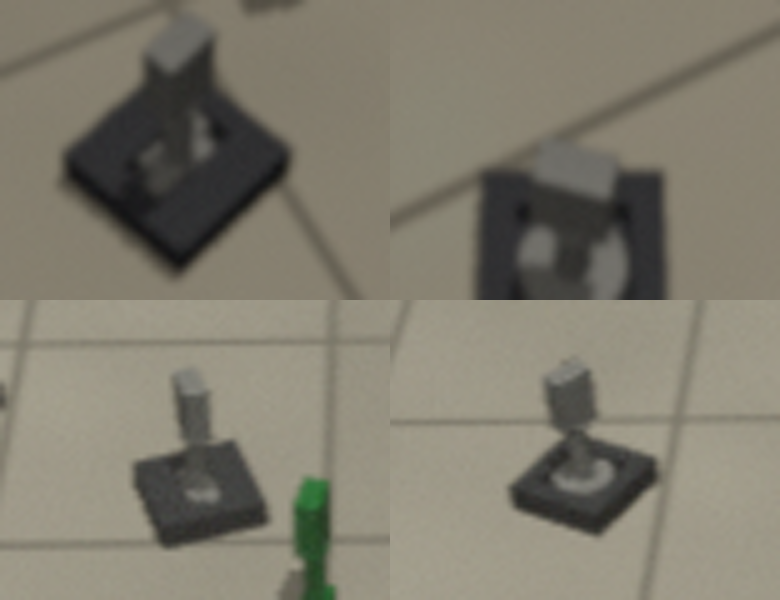

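The left crops (scene (207,212), side (275,312)) show an oblong foot in an oblong pocket, so that one is the bolt. The right crops show a round foot, which is the stud.

```bash
python3 - <<'E'
from h import *
a=world('side',275,339,.016);b=world('side',298,317,.016);c=world('side',253,317,.016);e=world('side',275,298,.016)
print(a,b,c,e); v=b-a; print('angle foot deg',np.degrees(np.arctan2(v[1],v[0])), 'other',np.degrees(np.arctan2(*(c-a)[[1,0]])),'centre',(b+c)/2)
for uv in [(301,251),(252,187)]: print(world('side',*uv,.05))
f=world('side',240+140/5,285+180/5,.014);g=world('side',240+215/5,285+120/5,.014);print(f,g)
E
```

```text
[ 0.51369855 -0.25048723  0.016     ] [ 0.57151389 -0.22994619  0.016     ] [ 0.49863484 -0.19283496  0.016     ] [ 0.5532039  -0.17453512  0.016     ]
angle foot deg 19.55946569517861 other 104.64319241510678 centre [ 0.53507436 -0.21139057  0.016     ]
[ 0.63750147 -0.12117412  0.05      ]
[0.63097062 0.08516243 0.05      ]
[ 0.51969985 -0.2115386   0.014     ] [ 0.55586333 -0.2014726   0.014     ]
```

>>> drive_tool --increments '[{"dx": -0.044,"dy": -0.0284,"claw": 0.085},{"dx": -0.044,"dy": -0.0284},{"dx": -0.044,"dy": -0.0284},{"dx": -0.044,"dy": -0.0284},{"dx": -0.044,"dy": -0.0284},{"dx": -0.044,"dy": -0.0284},{"dx": -0.044,"dy": -0.0284},{"dx": -0.044,"dy": -0.0284},{"dx": -0.044,"dy": -0.0284},{"dx": -0.02,"dy": -0.0469},{"dx": -0.02,"dy": -0.0469},{"dx": -0.02,"dy": -0.0469},{"dx": -0.02,"dy": -0.0469},{"dx": -0.02,"dy": -0.0469},{"dx": -0.02,"dy": -0.0469},{"dx": -0.02,"dy": -0.0469},{"dx": -0.02,"dy": -0.0469},{"dx": -0.02,"dy": -0.0469},{}]'

```text
schema error: expected keys claw, dx, dy, dz, wx, wy, wz
```

>>> drive_tool --increments '[{"wz": 10.15},{"wz": 10.15},{"wz": 10.15},{"wz": 10.15},{"wz": 10.15},{"wz": 10.15},{"wz": 10.15},{"wz": 10.15},{"wz": 10.15},{"wz": 10.15},{"wz": 10.15},{"wz": 10.15},{"wz": 10.1},{"wz": 10.1,"dz": 0.03},{},{}]'

```text
schema error: expected keys claw, dx, dy, dz, wx, wy, wz
```

>>> drive_tool --increments '[{"claw": 0.085,"dx": -0.0495,"dy": -0.032,"dz": 0,"wx": 0,"wy": 0,"wz": 0},{"claw": 0.085,"dx": -0.0495,"dy": -0.032,"dz": 0,"wx": 0,"wy": 0,"wz": 0},{"claw": 0.085,"dx": -0.0495,"dy": -0.032,"dz": 0,"wx": 0,"wy": 0,"wz": 0},{"claw": 0.085,"dx": -0.0495,"dy": -0.032,"dz": 0,"wx": 0,"wy": 0,"wz": 0},{"claw": 0.085,"dx": -0.0495,"dy": -0.032,"dz": 0,"wx": 0,"wy": 0,"wz": 0},{"claw": 0.085,"dx": -0.0495,"dy": -0.032,"dz": 0,"wx": 0,"wy": 0,"wz": 0},{"claw": 0.085,"dx": -0.0495,"dy": -0.032,"dz": 0,"wx": 0,"wy": 0,"wz": 0},{"claw": 0.085,"dx": -0.0495,"dy": -0.032,"dz": 0,"wx": 0,"wy": 0,"wz": 0},{"claw": 0.085,"dx": -0.0225,"dy": -0.0525,"dz": 0,"wx": 0,"wy": 0,"wz": 0},{"claw": 0.085,"dx": -0.0225,"dy": -0.0525,"dz": 0,"wx": 0,"wy": 0,"wz": 0},{"claw": 0.085,"dx": -0.0225,"dy": -0.0525,"dz": 0,"wx": 0,"wy": 0,"wz": 0},{"claw": 0.085,"dx": -0.0225,"dy": -0.0525,"dz": 0,"wx": 0,"wy": 0,"wz": 0},{"claw": 0.085,"dx": -0.0225,"dy": -0.0525,"dz": 0,"wx": 0,"wy": 0,"wz": 0},{"claw": 0.085,"dx": -0.0225,"dy": -0.0525,"dz": 0,"wx": 0,"wy": 0,"wz": 0},{"claw": 0.085,"dx": -0.0225,"dy": -0.0525,"dz": 0,"wx": 0,"wy": 0,"wz": 0},{"claw": 0.085,"dx": -0.0225,"dy": -0.0525,"dz": 0,"wx": 0,"wy": 0,"wz": 0},{"claw": 0.085,"dx": 0,"dy": 0,"dz": 0,"wx": 0,"wy": 0,"wz": 0}]'

```text
t: 2.22
eef_pos: [0.5358, -0.2133, 0.2562]
tool_rot: [-0.0, 0.187, 0.982, -0.001]
contact_force: [-0.5, 1.0, 0.2]
gripper_width: 0.993
grasp_force: 0.0
```

>>> drive_tool --increments '[{"claw": 0.085,"dx": 0,"dy": 0,"dz": 0,"wx": 0,"wy": 0,"wz": 10.15},{"claw": 0.085,"dx": 0,"dy": 0,"dz": 0,"wx": 0,"wy": 0,"wz": 10.15},{"claw": 0.085,"dx": 0,"dy": 0,"dz": 0,"wx": 0,"wy": 0,"wz": 10.15},{"claw": 0.085,"dx": 0,"dy": 0,"dz": 0,"wx": 0,"wy": 0,"wz": 10.15},{"claw": 0.085,"dx": 0,"dy": 0,"dz": 0,"wx": 0,"wy": 0,"wz": 10.15},{"claw": 0.085,"dx": 0,"dy": 0,"dz": 0,"wx": 0,"wy": 0,"wz": 10.15},{"claw": 0.085,"dx": 0,"dy": 0,"dz": 0,"wx": 0,"wy": 0,"wz": 10.15},{"claw": 0.085,"dx": 0,"dy": 0,"dz": 0,"wx": 0,"wy": 0,"wz": 10.15},{"claw": 0.085,"dx": 0,"dy": 0,"dz": 0,"wx": 0,"wy": 0,"wz": 10.15},{"claw": 0.085,"dx": 0,"dy": 0,"dz": 0,"wx": 0,"wy": 0,"wz": 10.15},{"claw": 0.085,"dx": 0,"dy": 0,"dz": 0,"wx": 0,"wy": 0,"wz": 10.15},{"claw": 0.085,"dx": 0,"dy": 0,"dz": 0.02,"wx": 0,"wy": 0,"wz": 10.15},{"claw": 0.085,"dx": 0,"dy": 0,"dz": 0.02,"wx": 0,"wy": 0,"wz": 10.1},{"claw": 0.085,"dx": 0,"dy": 0,"dz": 0,"wx": 0,"wy": 0,"wz": 10.1},{"claw": 0.085,"dx": 0,"dy": 0,"dz": 0,"wx": 0,"wy": 0,"wz": 0},{"claw": 0.085,"dx": 0,"dy": 0,"dz": 0,"wx": 0,"wy": 0,"wz": 0}]'

```text
t: 4.22
eef_pos: [0.5375, -0.2069, 0.2163]
tool_rot: [-0.0, 0.989, 0.15, 0.0]
contact_force: [-0.4, -0.2, 0.1]
gripper_width: 0.994
grasp_force: 0.0
```

```bash
cat >> h.py <<'E'
from scipy.spatial.transform import Rotation as Ro
def wray():
    c=calibration('wrist');K=np.array(c['intrinsics']);M=np.array(c['mount'])
    v,u=np.mgrid[:420,:560]; x=(u-K[0,2])/K[0,0];y=(v-K[1,2])/K[1,1];th=np.hypot(x,y)+1e-9
    r=np.stack([np.sin(th)*x/th,np.sin(th)*y/th,np.cos(th)],-1); return r,M
def wpose(o):
    w=np.array(o['tool_rot']);return Ro.from_quat(w[[1,2,3,0]]).as_matrix(),np.array(o['eef_pos'])
def wcloud(o,d):
    r,M=wray(); P=r/r[...,2:]*d[...,None]; T=P@M[:3,:3].T+M[:3,3]; R,p=wpose(o); return T@R.T+p, T
def rect(Q):
    c,s,a=cv2.minAreaRect((Q[:,:2]*1000).astype(np.float32)); return np.round(c,1),np.round(s,1),round(a,1)
E
python3 - <<'E'
from h import *
o,p,d=grab('wrist'); save('w1',p)
W,T=wcloud(o,d); z=W[...,2]; ok=(d>0)&(np.hypot(W[...,0]-.537,W[...,1]+.207)<.06)
for lo,hi in[(.08,.092),(.05,.08),(.011,.021)]:
    Q=W[ok&(z>lo)&(z<hi)]; print(lo,len(Q),rect(Q) if len(Q)>5 else 0, Q.mean(0) if len(Q) else 0)
E
```

```text
0.08 518 (array([ 538.3, -206. ]), array([24.3, 13.7]), 17.3) [ 0.53926085 -0.20597682  0.08587442]
0.05 145 (array([ 547.1, -207.2]), array([20.3,  9.4]), 66.6) [ 0.54915656 -0.20307097  0.06582806]
0.011 2767 (array([ 538.1, -206.5]), array([60.1, 60.4]), 19.6) [ 0.54117004 -0.2055015   0.01589801]
```

View pics/w1.png

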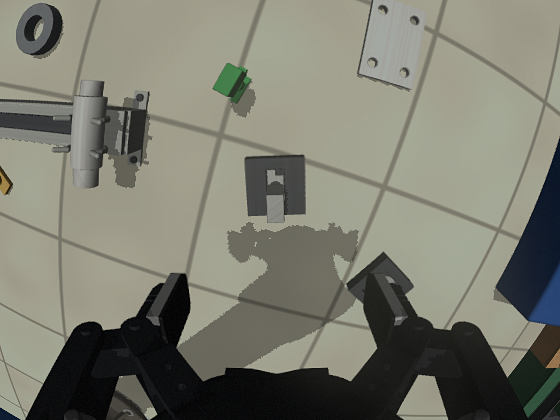

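The wrist view shows the bolt's grip top at (276,208) in its block, the stud's block at (380,280), the green decoy at (232,82), and the strut with its holder at the upper left. The depth data puts the bolt at (538.2, -206.2) mm with an angle of about 18°.

>>> drive_tool --increments '[{"claw": 0.085,"dx": 0.0005,"dy": -0.0005,"dz": 0.035,"wx": 0,"wy": 0,"wz": -1},{"claw": 0.085,"dx": 0,"dy": 0,"dz": 0.035,"wx": 0,"wy": 0,"wz": 0},{"claw": 0.06,"dx": 0,"dy": 0,"dz": 0.035,"wx": 0,"wy": 0,"wz": 0},{"claw": 0.04,"dx": 0,"dy": 0,"dz": 0.02,"wx": 0,"wy": 0,"wz": 0},{"claw": 0.03,"dx": 0,"dy": 0,"dz": 0.0153,"wx": 0,"wy": 0,"wz": 0},{"claw": 0.02,"dx": 0,"dy": 0,"dz": 0,"wx": 0,"wy": 0,"wz": 0},{"claw": 0.01,"dx": 0,"dy": 0,"dz": 0,"wx": 0,"wy": 0,"wz": 0},{"claw": 0.005,"dx": 0,"dy": 0,"dz": 0,"wx": 0,"wy": 0,"wz": 0},{"claw": 0.005,"dx": 0,"dy": 0,"dz": 0,"wx": 0,"wy": 0,"wz": 0},{"claw": 0.005,"dx": 0,"dy": 0,"dz": 0,"wx": 0,"wy": 0,"wz": 0}]' --newtons 50

```text
t: 5.52
eef_pos: [0.5379, -0.2069, 0.0763]
tool_rot: [0.0, 0.988, 0.156, 0.0]
contact_force: [-0.2, 0.5, 1.3]
gripper_width: 0.154
grasp_force: 51.1
```

>>> drive_tool --increments '[{"claw": 0.005,"dx": 0,"dy": 0,"dz": -0.01,"wx": 0,"wy": 0,"wz": 0},{"claw": 0.005,"dx": 0,"dy": 0,"dz": -0.02,"wx": 0,"wy": 0,"wz": 0},{"claw": 0.005,"dx": 0,"dy": 0,"dz": -0.04,"wx": 0,"wy": 0,"wz": 0},{"claw": 0.005,"dx": 0,"dy": 0,"dz": -0.04,"wx": 0,"wy": 0,"wz": 0},{"claw": 0.005,"dx": 0,"dy": 0,"dz": -0.02,"wx": 0,"wy": 0,"wz": 0},{"claw": 0.005,"dx": 0,"dy": 0,"dz": 0,"wx": 0,"wy": 0,"wz": 0}]'

```text
t: 6.28
eef_pos: [0.5384, -0.207, 0.2074]
tool_rot: [0.0, 0.988, 0.156, 0.001]
contact_force: [-0.4, -0.8, -2.3]
gripper_width: 0.162
grasp_force: 50.9
```

>>> drive_tool --increments '[{"claw": 0.005,"dx": 0.014,"dy": -0.0476,"dz": 0,"wx": 0,"wy": 0,"wz": 0},{"claw": 0.005,"dx": 0.014,"dy": -0.0476,"dz": 0,"wx": 0,"wy": 0,"wz": 0},{"claw": 0.005,"dx": 0.014,"dy": -0.0476,"dz": 0,"wx": 0,"wy": 0,"wz": 0},{"claw": 0.005,"dx": 0.014,"dy": -0.0476,"dz": 0,"wx": 0,"wy": 0,"wz": 0},{"claw": 0.005,"dx": 0.014,"dy": -0.0476,"dz": 0,"wx": 0,"wy": 0,"wz": 0},{"claw": 0.005,"dx": 0.014,"dy": -0.0476,"dz": 0,"wx": 0,"wy": 0,"wz": 0},{"claw": 0.005,"dx": 0.014,"dy": -0.0476,"dz": 0,"wx": 0,"wy": 0,"wz": 0},{"claw": 0.005,"dx": 0.014,"dy": -0.0476,"dz": 0,"wx": 0,"wy": 0,"wz": 0},{"claw": 0.005,"dx": 0,"dy": 0,"dz": 0,"wx": 0,"wy": 0,"wz": -10},{"claw": 0.005,"dx": 0,"dy": 0,"dz": 0,"wx": 0,"wy": 0,"wz": -10},{"claw": 0.005,"dx": 0,"dy": 0,"dz": 0,"wx": 0,"wy": 0,"wz": -10},{"claw": 0.005,"dx": 0,"dy": 0,"dz": 0,"wx": 0,"wy": 0,"wz": -10},{"claw": 0.005,"dx": 0,"dy": 0,"dz": 0,"wx": 0,"wy": 0,"wz": -10},{"claw": 0.005,"dx": 0,"dy": 0,"dz": 0,"wx": 0,"wy": 0,"wz": -10},{"claw": 0.005,"dx": 0,"dy": 0,"dz": 0,"wx": 0,"wy": 0,"wz": -10},{"claw": 0.005,"dx": 0,"dy": 0,"dz": 0,"wx": 0,"wy": 0,"wz": -8.6},{"claw": 0.005,"dx": 0,"dy": 0,"dz": 0,"wx": 0,"wy": 0,"wz": 0},{"claw": 0.005,"dx": 0,"dy": 0,"dz": 0,"wx": 0,"wy": 0,"wz": 0}]'

```text
t: 8.52
eef_pos: [0.5261, 0.1897, 0.2052]
tool_rot: [-0.0, 0.666, 0.746, -0.001]
contact_force: [0.5, -0.1, -1.1]
gripper_width: 0.159
grasp_force: 50.9
```

```bash
python3 - <<'E'
from h import *
o,p,d=grab('wrist'); save('w2',p); print(o['eef_pos'],o['tool_rot'],o['q'][6],o['contact_force'],o['torque'])
W,T=wcloud(o,d); z=W[...,2]; ok=(d>0)&(W[...,1]>-.03)&(W[...,1]<.32)&(W[...,0]>.47)&(W[...,0]<.62)
Q=W[ok&(z>.0385)&(z<.0435)]; print(len(Q),rect(Q),np.median(Q[:,2]))
a=np.radians(96.6);
for it in range(3):
    e=np.array([np.cos(a),np.sin(a)]);n=np.array([-e[1],e[0]])
    s=Q[:,:2]@e;w=Q[:,:2]@n
    S=[];
    for b in np.arange(s.min()+.01,s.max()-.01,.01):
        m=w[(s>=b)&(s<b+.01)]
        if len(m)<20: continue
        h=np.sort(m);S.append((b+.005,h[1],h[-2],h[np.argmax(np.diff(h))],h[np.argmax(np.diff(h))+1]))
    S=np.array(S);k=np.polyfit(S[:,0],(S[:,1]+S[:,2])/2,1);a+=np.arctan(k[0])
    print(np.degrees(a),k)
np.set_printoptions(precision=4,suppress=True);print(S)
print('tcp s,w',o['eef_pos'][:2]@e,o['eef_pos'][:2]@n,'s range',s.min(),s.max())
# held bolt in tool frame
m=(d>0)&(np.abs(T[...,0])<.03)&(np.abs(T[...,1])<.03)&(T[...,2]>.02)&(T[...,2]<.085); B=T[m]
for lo in np.arange(.02,.08,.008):
    q=B[(B[:,2]>lo)&(B[:,2]<lo+.008)]
    if len(q)>5: print('tool z',lo,len(q),q.min(0),q.max(0))
E
```

```text
[0.52612683 0.189724   0.20516809] [-2.74920618e-04  6.66437096e-01  7.45560884e-01 -6.99416208e-04] -0.08599267369527899 [ 0.51019626 -0.05806454 -1.08210846] [ 0.03699503  0.03585514 -0.03448799]
5916 (array([533.6, 141.1]), array([ 43.5, 288.3]), 6.6) 0.04119897500425489
96.57072795622128 [-5.10893587e-04 -5.46188670e-01]
96.57091787982209 [ 3.31479216e-06 -5.46189860e-01]
96.57091664753032 [-2.15075487e-08 -5.46189852e-01]
[[-0.0501 -0.5674 -0.5247 -0.5548 -0.5444]
 [-0.0401 -0.5672 -0.5251 -0.5557 -0.5365]
 [ 0.0599 -0.567  -0.525  -0.5582 -0.5289]
 [ 0.0699 -0.568  -0.5251 -0.557  -0.5311]
 [ 0.0799 -0.5676 -0.5253 -0.5569 -0.5303]
 [ 0.0899 -0.5673 -0.5247 -0.5568 -0.5305]
 [ 0.0999 -0.5671 -0.525  -0.5557 -0.5307]
 [ 0.1099 -0.5677 -0.5251 -0.5556 -0.5364]
 [ 0.1199 -0.5675 -0.5253 -0.5555 -0.5365]
 [ 0.1299 -0.5674 -0.5247 -0.5554 -0.5366]
 [ 0.1399 -0.5672 -0.5249 -0.5554 -0.5367]
 [ 0.1499 -0.5678 -0.5251 -0.5553 -0.5368]
 [ 0.1599 -0.5677 -0.5245 -0.5552 -0.5369]
 [ 0.1699 -0.5675 -0.5246 -0.5482 -0.5473]
 [ 0.1799 -0.5672 -0.5248 -0.5456 -0.5448]
 [ 0.1899 -0.5672 -0.5249 -0.5456 -0.5448]
 [ 0.1999 -0.5671 -0.525  -0.5499 -0.5431]
 [ 0.2099 -0.5677 -0.5251 -0.5465 -0.5457]]
tcp s,w 0.1282714704979108 -0.5443813669380606 s range -0.06505282158772621 0.22327734004141772
tool z 0.02 132 [ 0.0094 -0.0132  0.02  ] [0.0125 0.0132 0.0241]
tool z 0.036000000000000004 104 [ 0.0021 -0.0058  0.0361] [0.0063 0.0053 0.0439]
tool z 0.044 123 [ 0.0009 -0.0061  0.0441] [0.0065 0.0054 0.052 ]
tool z 0.052000000000000005 109 [ 0.0006 -0.0062  0.052 ] [0.0063 0.0056 0.0599]
tool z 0.06 650 [-0.0077 -0.0083  0.06  ] [0.0179 0.0077 0.0677]
tool z 0.068 22 [ 0.0109 -0.0082  0.068 ] [0.0176 0.0077 0.0702]
```

View pics/w2.png

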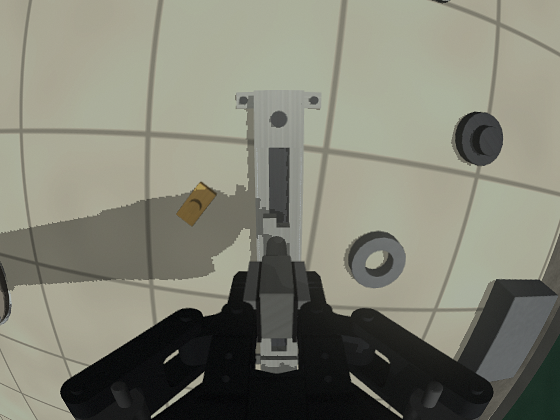

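The wrist view shows the held bolt at (276,250), straight above the slot. The slot's far part runs from (278,150) to (278,225), and the bearing and the pad are well clear. I need a 2 mm sideways correction, then I can go down to just above the lips.

>>> drive_tool --increments '[{"claw": 0.005,"dx": 0,"dy": 0.002,"dz": 0.025,"wx": 0,"wy": 0,"wz": -0.1},{"claw": 0.005,"dx": 0,"dy": 0,"dz": 0.03,"wx": 0,"wy": 0,"wz": 0},{"claw": 0.005,"dx": 0,"dy": 0,"dz": 0.03,"wx": 0,"wy": 0,"wz": 0},{"claw": 0.005,"dx": 0,"dy": 0,"dz": 0.004,"wx": 0,"wy": 0,"wz": 0},{"claw": 0.005,"dx": 0,"dy": 0,"dz": 0,"wx": 0,"wy": 0,"wz": 0},{"claw": 0.005,"dx": 0,"dy": 0,"dz": 0,"wx": 0,"wy": 0,"wz": 0}]'

```text
t: 9.32
eef_pos: [0.5295, 0.1904, 0.1182]
tool_rot: [0.0, 0.665, 0.747, 0.001]
contact_force: [-0.8, 0.3, -2.0]
gripper_width: 0.159
grasp_force: 50.8
```

```bash
python3 - <<'E'
from h import *
o,p,d=grab('wrist'); save('w3',cv2.resize(p[150:330,170:390],(660,540),interpolation=cv2.INTER_CUBIC)); print(o['eef_pos'],o['tool_rot'],o['contact_force'],o['torque'])
W,T=wcloud(o,d); z=W[...,2]
a=np.radians(96.571);e=np.array([np.cos(a),np.sin(a)]);n=np.array([-e[1],e[0]])
Q=W[(d>0)&(z>.0395)&(z<.0425)&(W[...,0]>.48)&(W[...,0]<.58)]
s=Q[:,:2]@e;w=Q[:,:2]@n
for b in np.arange(.14,.165,.005):
    h=np.sort(w[(s>=b)&(s<b+.005)])
    if len(h)>10: i=np.argmax(np.diff(h)); print(b,len(h),h[1],h[-2],h[i],h[i+1],(h[i]+h[i+1])/2)
m=(d>0)&(np.abs(T[...,0])<.03)&(np.abs(T[...,1])<.03)&(T[...,2]>.062)&(T[...,2]<.0705)&(z>.043); B=W[m]
w=B[:,:2]@n;s=B[:,:2]@e; print('foot',len(B),w.min(),w.max(),(w.min()+w.max())/2,s.min(),s.max(),B[:,2].min(),B[:,2].max(),'tcp',o['eef_pos'][:2]@e,o['eef_pos'][:2]@n)
E
```

```text
[0.52945452 0.19041998 0.11820153] [3.92692830e-04 6.64849580e-01 7.46976489e-01 1.00341575e-03] [-0.82159964  0.29158819 -1.99694204] [ 0.00396082 -0.0469653   0.0142529 ]
0.14 289 -0.5674448104165944 -0.5245989840864583 -0.5551672419736992 -0.5368194434276681 -0.5459933427006836
0.14500000000000002 298 -0.5672500780373293 -0.5247011204451493 -0.555105095726265 -0.536876295764124 -0.5459906957451945
0.15000000000000002 294 -0.5677014677110775 -0.5248764475733617 -0.5551179920938015 -0.5369652801560227 -0.5460416361249121
0.15500000000000003 305 -0.5675658575319722 -0.5250164903254471 -0.5556128276662414 -0.5370136059271612 -0.5463132167967013
0.16000000000000003 315 -0.5674362148478463 -0.5245471718485882 -0.5555778615846992 -0.5370860164608463 -0.5463319390227728
foot 418 -0.5556510189400764 -0.5395670063841053 -0.5476090126620908 0.12134001550933732 0.1465373302308239 0.048084039386197444 0.056213028411880146 tcp 0.1285812928450211 -0.5477670211033667
```

View pics/w3.png

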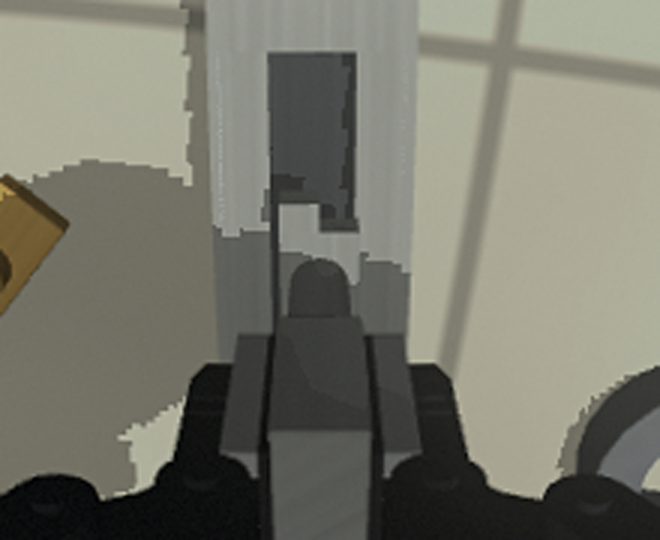

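The crop shows the foot's cut corner at (340,215) just above the slot, about 1.5 mm off to the left. I'll correct that.

>>> drive_tool --increments '[{"claw": 0.005,"dx": 0,"dy": -0.0015,"dz": 0.001,"wx": 0,"wy": 0,"wz": 0},{"claw": 0.005,"dx": 0,"dy": 0,"dz": 0.001,"wx": 0,"wy": 0,"wz": 0},{"claw": 0.005,"dx": 0,"dy": 0,"dz": 0.001,"wx": 0,"wy": 0,"wz": 0},{"claw": 0.005,"dx": 0,"dy": 0,"dz": 0,"wx": 0,"wy": 0,"wz": 0},{"claw": 0.005,"dx": 0,"dy": 0,"dz": 0,"wx": 0,"wy": 0,"wz": 0}]'

```text
t: 10.0
eef_pos: [0.5271, 0.19, 0.114]
tool_rot: [-0.0, 0.665, 0.747, -0.0]
contact_force: [0.1, 0.2, -1.3]
gripper_width: 0.156
grasp_force: 50.8
```

```bash
cat >> h.py <<'E'
def st(o=None):
    o=o or get_obs();a=np.radians(96.571);e=np.array([np.cos(a),np.sin(a)]);n=np.array([-e[1],e[0]]);p=o['eef_pos'][:2]
    q=o['tool_rot'];R=wpose(o)[0]
    print('t%.2f x %.2f y %.2f footz %.2f yaw-rel %.2f tilt(deg about) %s F(strut x,y,z) %.1f %.1f %.1f grip %.3f'%(o['t'],(p@e-.0533)*1e3,(p@n+.5462)*1e3,(o['eef_pos'][2]-.0701)*1e3,np.degrees(np.arctan2(R[1,0],R[0,0]))-96.571,np.round(np.degrees(R[:2,2]),2),o['contact_force'][:2]@e,o['contact_force'][:2]@n,o['contact_force'][2],o['gripper_width']))
E
python3 -c "from h import *; st()"
```

```text
t10.00 x 75.08 y 0.80 footz 43.88 yaw-rel 0.11 tilt(deg about) [-0. -0.] F(strut x,y,z) 0.1 -0.1 -1.3 grip 0.156
```

>>> drive_tool --increments '[{"claw": 0.005,"dx": 0,"dy": 0.0007,"dz": 0,"wx": 0,"wy": 0,"wz": 0},{"claw": 0.005,"dx": 0,"dy": 0,"dz": 0.001,"wx": 0,"wy": 0,"wz": 0},{"claw": 0.005,"dx": 0,"dy": 0,"dz": 0.001,"wx": 0,"wy": 0,"wz": 0},{"claw": 0.005,"dx": 0,"dy": 0,"dz": 0.001,"wx": 0,"wy": 0,"wz": 0},{"claw": 0.005,"dx": 0,"dy": 0,"dz": 0.001,"wx": 0,"wy": 0,"wz": 0},{"claw": 0.005,"dx": 0,"dy": 0,"dz": 0,"wx": 0,"wy": 0,"wz": 0}]'

```text
t: 10.75
eef_pos: [0.5278, 0.19, 0.1099]
tool_rot: [-0.0, 0.665, 0.747, -0.0]
contact_force: [-0.9, 0.5, -0.9]
gripper_width: 0.159
grasp_force: 50.8
```

```bash
python3 -c "from h import *; st()"
```

```text
t10.75 x 75.09 y 0.17 footz 39.81 yaw-rel 0.11 tilt(deg about) [-0.01 -0.  ] F(strut x,y,z) 0.6 0.8 -0.9 grip 0.159
```

>>> drive_tool --increments '[{"claw": 0.005,"dx": 0,"dy": 0,"dz": 0.0015,"wx": 0,"wy": 0,"wz": 0},{"claw": 0.005,"dx": 0,"dy": 0,"dz": 0.0015,"wx": 0,"wy": 0,"wz": 0},{"claw": 0.005,"dx": 0,"dy": 0,"dz": 0.0015,"wx": 0,"wy": 0,"wz": 0},{"claw": 0.005,"dx": 0,"dy": 0,"dz": 0.0015,"wx": 0,"wy": 0,"wz": 0},{"claw": 0.005,"dx": 0,"dy": 0,"dz": 0,"wx": 0,"wy": 0,"wz": 0}]'

```text
t: 11.38
eef_pos: [0.5277, 0.19, 0.1039]
tool_rot: [-0.0, 0.665, 0.747, -0.0]
contact_force: [0.7, -0.3, -1.3]
gripper_width: 0.155
grasp_force: 50.8
```

```bash
python3 -c "from h import *; st()"
```

```text
t11.38 x 75.06 y 0.22 footz 33.76 yaw-rel 0.11 tilt(deg about) [-0.01 -0.01] F(strut x,y,z) -0.3 -0.6 -1.3 grip 0.155
```

>>> drive_tool --increments '[{"claw": 0.005,"dx": 0,"dy": 0,"dz": 0.0015,"wx": 0,"wy": 0,"wz": 0},{"claw": 0.005,"dx": 0,"dy": 0,"dz": 0.0015,"wx": 0,"wy": 0,"wz": 0},{"claw": 0.005,"dx": 0,"dy": 0,"dz": 0.0015,"wx": 0,"wy": 0,"wz": 0},{"claw": 0.005,"dx": 0,"dy": 0,"dz": 0.0015,"wx": 0,"wy": 0,"wz": 0},{"claw": 0.005,"dx": 0,"dy": 0,"dz": 0.0015,"wx": 0,"wy": 0,"wz": 0},{"claw": 0.005,"dx": 0,"dy": 0,"dz": 0.0015,"wx": 0,"wy": 0,"wz": 0},{"claw": 0.005,"dx": 0,"dy": 0,"dz": 0,"wx": 0,"wy": 0,"wz": 0},{"claw": 0.005,"dx": 0,"dy": 0,"dz": 0,"wx": 0,"wy": 0,"wz": 0}]'

```text
t: 12.38
eef_pos: [0.528, 0.1901, 0.0955]
tool_rot: [-0.0, 0.665, 0.747, 0.0]
contact_force: [-1.9, -0.6, 8.3]
gripper_width: 0.159
grasp_force: 52.2
```

```bash
python3 -c "from h import *; st()"
```

```text
t12.38 x 75.15 y -0.09 footz 25.37 yaw-rel 0.11 tilt(deg about) [0.01 0.03] F(strut x,y,z) -0.4 1.9 8.3 grip 0.159
```

>>> drive_tool --increments '[{"claw": 0.005,"dx": 0,"dy": 0,"dz": 0,"wx": 0,"wy": 0,"wz": 5},{"claw": 0.005,"dx": 0,"dy": 0,"dz": 0,"wx": 0,"wy": 0,"wz": 5},{"claw": 0.005,"dx": 0,"dy": 0,"dz": 0,"wx": 0,"wy": 0,"wz": 5},{"claw": 0.005,"dx": 0,"dy": 0,"dz": 0,"wx": 0,"wy": 0,"wz": 5},{"claw": 0.005,"dx": 0,"dy": 0,"dz": 0,"wx": 0,"wy": 0,"wz": 5},{"claw": 0.005,"dx": 0,"dy": 0,"dz": 0,"wx": 0,"wy": 0,"wz": 5},{"claw": 0.005,"dx": 0,"dy": 0,"dz": 0,"wx": 0,"wy": 0,"wz": 0}]'

```text
t: 13.25
eef_pos: [0.5295, 0.1903, 0.0959]
tool_rot: [0.001, 0.836, 0.549, 0.002]
contact_force: [0.8, 0.3, 7.6]
gripper_width: 0.155
grasp_force: 52.2
```

```bash
python3 -c "from h import *; st(); print(get_obs()['torque'])"
```

```text
t13.25 x 75.14 y -1.64 footz 25.82 yaw-rel -29.95 tilt(deg about) [0.21 0.03] F(strut x,y,z) 0.2 -0.8 7.6 grip 0.155
[-0.11070292 -0.18167887 -0.03207326]
```

>>> drive_tool --increments '[{"claw": 0.005,"dx": -0.0007,"dy": -0.0013,"dz": 0.0007,"wx": 0,"wy": 0,"wz": 5},{"claw": 0.005,"dx": 0,"dy": 0,"dz": 0,"wx": 0,"wy": 0,"wz": 5},{"claw": 0.005,"dx": 0,"dy": 0,"dz": 0,"wx": 0,"wy": 0,"wz": 5},{"claw": 0.005,"dx": 0,"dy": 0,"dz": 0,"wx": 0,"wy": 0,"wz": 5},{"claw": 0.005,"dx": 0,"dy": 0,"dz": 0,"wx": 0,"wy": 0,"wz": 5},{"claw": 0.005,"dx": 0,"dy": 0,"dz": 0,"wx": 0,"wy": 0,"wz": 5},{"claw": 0.005,"dx": 0,"dy": 0,"dz": 0,"wx": 0,"wy": 0,"wz": 0}]'

```text
t: 14.12
eef_pos: [0.5283, 0.1898, 0.0953]
tool_rot: [0.001, 0.949, 0.314, 0.002]
contact_force: [1.0, -0.6, 7.7]
gripper_width: 0.158
grasp_force: 52.2
```

```bash
python3 -c "from h import *; st(); print(get_obs()['torque'])"
```

```text
t14.12 x 74.84 y -0.34 footz 25.19 yaw-rel -59.96 tilt(deg about) [0.23 0.01] F(strut x,y,z) -0.7 -0.9 7.7 grip 0.158
[-0.24739514 -0.27385489  0.01660738]
```

>>> drive_tool --increments '[{"claw": 0.005,"dx": -0.0003,"dy": 0,"dz": 0,"wx": 0,"wy": 0,"wz": 5},{"claw": 0.005,"dx": 0,"dy": 0,"dz": 0,"wx": 0,"wy": 0,"wz": 5},{"claw": 0.005,"dx": 0,"dy": 0,"dz": 0,"wx": 0,"wy": 0,"wz": 5},{"claw": 0.005,"dx": 0,"dy": 0,"dz": 0,"wx": 0,"wy": 0,"wz": 5},{"claw": 0.005,"dx": 0,"dy": 0,"dz": 0,"wx": 0,"wy": 0,"wz": 5},{"claw": 0.005,"dx": 0,"dy": 0,"dz": 0,"wx": 0,"wy": 0,"wz": 5},{"claw": 0.005,"dx": 0,"dy": 0,"dz": 0,"wx": 0,"wy": 0,"wz": 0},{"claw": 0.005,"dx": 0,"dy": 0,"dz": 0,"wx": 0,"wy": 0,"wz": 0},{"claw": 0.005,"dx": 0,"dy": 0,"dz": 0,"wx": 0,"wy": 0,"wz": 0}]'

```text
t: 15.25
eef_pos: [0.5278, 0.1894, 0.0953]
tool_rot: [0.0, 0.998, 0.058, 0.002]
contact_force: [0.7, -1.6, 7.7]
gripper_width: 0.155
grasp_force: 52.3
```

```bash
python3 -c "from h import *; st(); print(get_obs()['torque'])"
```

```text
t15.25 x 74.43 y 0.22 footz 25.16 yaw-rel -89.91 tilt(deg about) [ 0.2 -0. ] F(strut x,y,z) -1.7 -0.5 7.7 grip 0.155
[-0.33424043 -0.11142365 -0.03075077]
```

>>> drive_tool --increments '[{"claw": 0.005,"dx": 0.0002,"dy": 0.004,"dz": 0,"wx": 0,"wy": 0,"wz": 0},{"claw": 0.005,"dx": 0,"dy": 0.004,"dz": 0,"wx": 0,"wy": 0,"wz": 0},{"claw": 0.005,"dx": 0,"dy": 0.004,"dz": 0,"wx": 0,"wy": 0,"wz": 0},{"claw": 0.005,"dx": 0,"dy": 0.004,"dz": 0,"wx": 0,"wy": 0,"wz": 0},{"claw": 0.005,"dx": 0,"dy": 0.004,"dz": 0,"wx": 0,"wy": 0,"wz": 0},{"claw": 0.005,"dx": 0,"dy": 0.004,"dz": 0,"wx": 0,"wy": 0,"wz": 0},{"claw": 0.005,"dx": 0,"dy": 0.004,"dz": 0,"wx": 0,"wy": 0,"wz": 0},{"claw": 0.005,"dx": 0,"dy": 0,"dz": 0,"wx": 0,"wy": 0,"wz": 0}]'

```text
t: 16.25
eef_pos: [0.5308, 0.1633, 0.0952]
tool_rot: [-0.001, 0.998, 0.059, 0.001]
contact_force: [0.0, 3.1, 7.9]
gripper_width: 0.157
grasp_force: 52.3
```

```bash
python3 -c "from h import *; st(); print(get_obs()['torque'])"
```

```text
t16.25 x 48.16 y 0.16 footz 25.09 yaw-rel -89.85 tilt(deg about) [0.13 0.14] F(strut x,y,z) 3.1 -0.4 7.9 grip 0.157
[ 0.74897516  0.19103958 -0.02105707]
```

>>> drive_tool --increments '[{"claw": 0.005,"dx": 0,"dy": 0.004,"dz": 0,"wx": 0,"wy": 0,"wz": 0},{"claw": 0.005,"dx": 0,"dy": 0.004,"dz": 0,"wx": 0,"wy": 0,"wz": 0},{"claw": 0.005,"dx": 0,"dy": 0.004,"dz": 0,"wx": 0,"wy": 0,"wz": 0},{"claw": 0.005,"dx": 0,"dy": 0.004,"dz": 0,"wx": 0,"wy": 0,"wz": 0},{"claw": 0.005,"dx": 0,"dy": 0.004,"dz": 0,"wx": 0,"wy": 0,"wz": 0},{"claw": 0.005,"dx": 0,"dy": 0.004,"dz": 0,"wx": 0,"wy": 0,"wz": 0},{"claw": 0.005,"dx": 0,"dy": 0.004,"dz": 0,"wx": 0,"wy": 0,"wz": 0},{"claw": 0.005,"dx": 0,"dy": 0.003,"dz": 0,"wx": 0,"wy": 0,"wz": 0},{"claw": 0.005,"dx": 0,"dy": 0,"dz": -0.001,"wx": 0,"wy": 0,"wz": 0},{"claw": 0.005,"dx": 0,"dy": 0,"dz": -0.0005,"wx": 0,"wy": 0,"wz": 0},{"claw": 0.005,"dx": 0,"dy": 0,"dz": 0,"wx": 0,"wy": 0,"wz": 0}]'

```text
t: 17.62
eef_pos: [0.5344, 0.1325, 0.0966]
tool_rot: [-0.001, 0.998, 0.059, 0.001]
contact_force: [1.0, 2.7, 7.2]
gripper_width: 0.158
grasp_force: 52.1
```

```bash
python3 -c "from h import *; st(); print(get_obs()['torque'])"
```

```text
t17.62 x 17.21 y 0.12 footz 26.46 yaw-rel -89.84 tilt(deg about) [0.13 0.12] F(strut x,y,z) 2.5 -1.3 7.2 grip 0.158
[0.7275376  0.03932936 0.01568799]
```

Next I'll raise it to feel the lips.

>>> drive_tool --increments '[{"claw": 0.005,"dx": 0,"dy": 0,"dz": -0.0005,"wx": 0,"wy": 0,"wz": 0},{"claw": 0.005,"dx": 0,"dy": 0,"dz": -0.0004,"wx": 0,"wy": 0,"wz": 0},{"claw": 0.005,"dx": 0,"dy": 0,"dz": 0,"wx": 0,"wy": 0,"wz": 0}]'

```text
t: 18.0
eef_pos: [0.5343, 0.1325, 0.0972]
tool_rot: [-0.001, 0.998, 0.059, 0.001]
contact_force: [1.7, 4.8, 6.1]
gripper_width: 0.157
grasp_force: 51.7
```

>>> drive_tool --increments '[{"claw": 0.005,"dx": 0,"dy": 0,"dz": -0.0004,"wx": 0,"wy": 0,"wz": 0},{"claw": 0.005,"dx": 0,"dy": 0,"dz": 0,"wx": 0,"wy": 0,"wz": 0}]'

```text
t: 18.25
eef_pos: [0.5343, 0.1325, 0.0973]
tool_rot: [-0.001, 0.998, 0.059, 0.001]
contact_force: [3.4, 4.4, 0.9]
gripper_width: 0.154
grasp_force: 51.0
```

```bash
python3 -c "from h import *; st(); print(get_obs()['torque'])"
```

```text
t18.25 x 17.21 y 0.22 footz 27.18 yaw-rel -89.83 tilt(deg about) [0.13 0.08] F(strut x,y,z) 4.0 -3.8 0.9 grip 0.154
[ 1.20703093 -0.74166936 -0.03136552]
```

>>> drive_tool --increments '[{"claw": 0.005,"dx": 0,"dy": 0.001,"dz": -0.0003,"wx": 0,"wy": 0,"wz": 0},{"claw": 0.005,"dx": 0,"dy": 0.001,"dz": 0,"wx": 0,"wy": 0,"wz": 0},{"claw": 0.005,"dx": 0,"dy": 0.001,"dz": 0,"wx": 0,"wy": 0,"wz": 0},{"claw": 0.005,"dx": 0,"dy": 0,"dz": 0,"wx": 0,"wy": 0,"wz": 0}]'

```text
t: 18.75
eef_pos: [0.5339, 0.13, 0.0973]
tool_rot: [-0.001, 0.998, 0.059, 0.0]
contact_force: [2.3, 5.7, 1.6]
gripper_width: 0.159
grasp_force: 51.2
```

>>> drive_tool --increments '[{"claw": 0.005,"dx": 0,"dy": 0.001,"dz": 0,"wx": 0,"wy": 0,"wz": 0},{"claw": 0.005,"dx": 0,"dy": 0.001,"dz": 0,"wx": 0,"wy": 0,"wz": 0},{"claw": 0.005,"dx": 0,"dy": 0.001,"dz": 0,"wx": 0,"wy": 0,"wz": 0},{"claw": 0.005,"dx": 0,"dy": 0,"dz": 0,"wx": 0,"wy": 0,"wz": 0}]'

```text
t: 19.25
eef_pos: [0.5339, 0.1269, 0.0973]
tool_rot: [-0.001, 0.998, 0.059, -0.0]
contact_force: [0.9, 5.9, 3.2]
gripper_width: 0.153
grasp_force: 51.4
```

```bash
python3 -c "from h import *; st(); print(get_obs()['torque'])"
```

```text
t19.25 x 11.71 y 1.31 footz 27.20 yaw-rel -89.81 tilt(deg about) [-0.02  0.12] F(strut x,y,z) 5.8 -1.6 3.2 grip 0.153
[ 1.52593064 -0.0092772  -0.01953463]
```

>>> drive_tool --increments '[{"claw": 0.005,"dx": 0.001,"dy": 0.001,"dz": -0.0003,"wx": 0,"wy": 0,"wz": 0},{"claw": 0.005,"dx": 0,"dy": 0.001,"dz": 0,"wx": 0,"wy": 0,"wz": 0},{"claw": 0.005,"dx": 0,"dy": 0.001,"dz": 0,"wx": 0,"wy": 0,"wz": 0},{"claw": 0.005,"dx": 0,"dy": 0,"dz": 0,"wx": 0,"wy": 0,"wz": 0}]'

```text
t: 19.75
eef_pos: [0.5345, 0.1243, 0.0973]
tool_rot: [-0.001, 0.998, 0.059, -0.001]
contact_force: [-1.0, 5.7, 2.6]
gripper_width: 0.155
grasp_force: 51.3
```

```bash
python3 -c "from h import *; st(); print(get_obs()['torque'])"
```

```text
t19.75 x 9.02 y 1.00 footz 27.21 yaw-rel -89.80 tilt(deg about) [-0.11  0.14] F(strut x,y,z) 5.8 0.3 2.6 grip 0.155
[1.65907535 0.2426196  0.00980872]
```

>>> drive_tool --increments '[{"claw": 0.005,"dx": 0.0008,"dy": 0.001,"dz": -0.0004,"wx": 0,"wy": 0,"wz": 0},{"claw": 0.005,"dx": 0,"dy": 0.001,"dz": 0,"wx": 0,"wy": 0,"wz": 0},{"claw": 0.005,"dx": 0,"dy": 0.001,"dz": 0,"wx": 0,"wy": 0,"wz": 0},{"claw": 0.005,"dx": 0,"dy": 0,"dz": 0,"wx": 0,"wy": 0,"wz": 0}]'

```text
t: 20.25
eef_pos: [0.5351, 0.1219, 0.0973]
tool_rot: [-0.002, 0.998, 0.059, -0.002]
contact_force: [-0.5, 7.4, 1.0]
gripper_width: 0.158
grasp_force: 51.1
```

```bash
python3 -c "from h import *; st(); print(get_obs()['torque'])"
```

```text
t20.25 x 6.59 y 0.70 footz 27.23 yaw-rel -89.78 tilt(deg about) [-0.18  0.17] F(strut x,y,z) 7.4 -0.3 1.0 grip 0.158
[1.89164365 0.31420513 0.0247271 ]
```

>>> drive_tool --increments '[{"claw": 0.005,"dx": 0.0004,"dy": 0.001,"dz": 0,"wx": 0,"wy": 0,"wz": 0},{"claw": 0.005,"dx": 0,"dy": 0.001,"dz": 0,"wx": 0,"wy": 0,"wz": 0},{"claw": 0.005,"dx": 0,"dy": 0.001,"dz": 0,"wx": 0,"wy": 0,"wz": 0},{"claw": 0.005,"dx": 0,"dy": 0,"dz": 0,"wx": 0,"wy": 0,"wz": 0}]'

```text
t: 20.75
eef_pos: [0.5358, 0.119, 0.0974]
tool_rot: [-0.002, 0.998, 0.059, -0.001]
contact_force: [-1.6, 7.4, 0.9]
gripper_width: 0.158
grasp_force: 51.1
```

```bash
python3 -c "from h import *; st()"
```

```text
t20.75 x 3.56 y 0.27 footz 27.25 yaw-rel -89.78 tilt(deg about) [-0.18  0.17] F(strut x,y,z) 7.6 0.7 0.9 grip 0.158
```

>>> drive_tool --increments '[{"claw": 0.005,"dx": 0.0001,"dy": 0.001,"dz": 0,"wx": 0,"wy": 0,"wz": 0},{"claw": 0.005,"dx": 0,"dy": 0.001,"dz": 0,"wx": 0,"wy": 0,"wz": 0},{"claw": 0.005,"dx": 0,"dy": 0.001,"dz": 0,"wx": 0,"wy": 0,"wz": 0},{"claw": 0.005,"dx": 0,"dy": 0,"dz": 0,"wx": 0,"wy": 0,"wz": 0}]'

```text
t: 21.25
eef_pos: [0.5363, 0.1161, 0.0973]
tool_rot: [-0.002, 0.998, 0.059, -0.001]
contact_force: [-0.7, 7.0, 1.4]
gripper_width: 0.155
grasp_force: 51.0
```

```bash
python3 -c "from h import *; st()"
```

```text
t21.25 x 0.66 y 0.11 footz 27.23 yaw-rel -89.77 tilt(deg about) [-0.18  0.18] F(strut x,y,z) 7.1 -0.1 1.4 grip 0.155
```

>>> drive_tool --increments '[{"claw": 0.005,"dx": 0,"dy": 0.001,"dz": 0,"wx": 0,"wy": 0,"wz": 0},{"claw": 0.005,"dx": 0,"dy": 0.001,"dz": 0,"wx": 0,"wy": 0,"wz": 0},{"claw": 0.005,"dx": 0,"dy": 0.001,"dz": 0,"wx": 0,"wy": 0,"wz": 0},{"claw": 0.005,"dx": 0,"dy": 0,"dz": 0,"wx": 0,"wy": 0,"wz": 0}]'

```text
t: 21.75
eef_pos: [0.5368, 0.1132, 0.0973]
tool_rot: [-0.002, 0.998, 0.059, -0.001]
contact_force: [-1.5, 8.1, 0.0]
gripper_width: 0.157
grasp_force: 51.0
```

```bash
python3 -c "from h import *; st()"
```

```text
t21.75 x -2.25 y 0.01 footz 27.23 yaw-rel -89.77 tilt(deg about) [-0.17  0.18] F(strut x,y,z) 8.2 0.6 0.0 grip 0.157
```

>>> drive_tool --increments '[{"claw": 0.005,"dx": 0,"dy": 0.001,"dz": 0,"wx": 0,"wy": 0,"wz": 0},{"claw": 0.005,"dx": 0,"dy": 0.001,"dz": 0,"wx": 0,"wy": 0,"wz": 0},{"claw": 0.005,"dx": 0,"dy": 0.001,"dz": 0,"wx": 0,"wy": 0,"wz": 0},{"claw": 0.005,"dx": 0,"dy": 0,"dz": 0,"wx": 0,"wy": 0,"wz": 0}]'

```text
t: 22.25
eef_pos: [0.5372, 0.1102, 0.0974]
tool_rot: [-0.002, 0.998, 0.059, -0.001]
contact_force: [-0.2, 7.4, 0.6]
gripper_width: 0.158
grasp_force: 51.0
```

```bash
python3 -c "from h import *; st()"
```

```text
t22.25 x -5.25 y -0.09 footz 27.26 yaw-rel -89.77 tilt(deg about) [-0.16  0.18] F(strut x,y,z) 7.4 -0.6 0.6 grip 0.158
```

>>> drive_tool --increments '[{"claw": 0.005,"dx": 0,"dy": 0.001,"dz": 0,"wx": 0,"wy": 0,"wz": 0},{"claw": 0.005,"dx": 0,"dy": 0.001,"dz": 0,"wx": 0,"wy": 0,"wz": 0},{"claw": 0.005,"dx": 0,"dy": 0.001,"dz": 0,"wx": 0,"wy": 0,"wz": 0},{"claw": 0.005,"dx": 0,"dy": 0,"dz": 0,"wx": 0,"wy": 0,"wz": 0}]'

```text
t: 22.75
eef_pos: [0.5376, 0.1072, 0.0974]
tool_rot: [-0.002, 0.998, 0.059, -0.001]
contact_force: [-1.3, 7.6, -0.1]
gripper_width: 0.157
grasp_force: 51.1
```

```bash
python3 -c "from h import *; st()"
```

```text
t22.75 x -8.37 y -0.14 footz 27.30 yaw-rel -89.77 tilt(deg about) [-0.15  0.17] F(strut x,y,z) 7.7 0.4 -0.1 grip 0.157
```

>>> drive_tool --increments '[{"claw": 0.005,"dx": 0,"dy": 0.001,"dz": 0,"wx": 0,"wy": 0,"wz": 0},{"claw": 0.005,"dx": 0,"dy": 0.001,"dz": 0,"wx": 0,"wy": 0,"wz": 0},{"claw": 0.005,"dx": 0,"dy": 0.001,"dz": 0,"wx": 0,"wy": 0,"wz": 0},{"claw": 0.005,"dx": 0,"dy": 0,"dz": 0,"wx": 0,"wy": 0,"wz": 0}]'

```text
t: 23.25
eef_pos: [0.5385, 0.1025, 0.098]
tool_rot: [-0.001, 0.998, 0.059, -0.001]
contact_force: [-1.7, 3.9, 5.1]
gripper_width: 0.155
grasp_force: 51.9
```

```bash
python3 -c "from h import *; st()"
```

```text
t23.25 x -13.06 y -0.54 footz 27.93 yaw-rel -89.85 tilt(deg about) [-0.06  0.08] F(strut x,y,z) 4.1 1.3 5.1 grip 0.155
```

The head rose 0.7 mm, the vertical force came back and the friction dropped, so this is the notch. I'll raise it gently.

>>> drive_tool --increments '[{"claw": 0.005,"dx": 0,"dy": 0.0005,"dz": -0.0005,"wx": 0,"wy": 0,"wz": 0},{"claw": 0.005,"dx": 0,"dy": 0,"dz": -0.0005,"wx": 0,"wy": 0,"wz": 0},{"claw": 0.005,"dx": 0,"dy": 0,"dz": -0.0005,"wx": 0,"wy": 0,"wz": 0},{"claw": 0.005,"dx": 0,"dy": 0,"dz": 0,"wx": 0,"wy": 0,"wz": 0}]'

```text
t: 23.75
eef_pos: [0.5388, 0.1013, 0.0995]
tool_rot: [-0.0, 0.998, 0.058, -0.0]
contact_force: [-1.4, 3.7, 4.0]
gripper_width: 0.156
grasp_force: 51.7
```

```bash
python3 -c "from h import *; st()"
```

```text
t23.75 x -14.36 y -0.62 footz 29.42 yaw-rel -89.88 tilt(deg about) [-0.03  0.01] F(strut x,y,z) 3.9 1.0 4.0 grip 0.156
```

>>> drive_tool --increments '[{"claw": 0.005,"dx": 0,"dy": 0,"dz": -0.0004,"wx": 0,"wy": 0,"wz": 0},{"claw": 0.005,"dx": 0,"dy": 0,"dz": -0.0004,"wx": 0,"wy": 0,"wz": 0},{"claw": 0.005,"dx": 0,"dy": 0,"dz": 0,"wx": 0,"wy": 0,"wz": 0}]'

```text
t: 24.12
eef_pos: [0.5389, 0.101, 0.1003]
tool_rot: [0.0, 0.998, 0.058, -0.0]
contact_force: [0.6, 3.1, 3.2]
gripper_width: 0.156
grasp_force: 51.4
```

```bash
python3 -c "from h import *; st()"
```

```text
t24.12 x -14.60 y -0.71 footz 30.19 yaw-rel -89.89 tilt(deg about) [-0.01 -0.01] F(strut x,y,z) 3.0 -1.0 3.2 grip 0.156
```

>>> drive_tool --increments '[{"claw": 0.016,"dx": 0,"dy": 0,"dz": 0,"wx": 0,"wy": 0,"wz": 0},{"claw": 0.022,"dx": 0,"dy": 0,"dz": 0,"wx": 0,"wy": 0,"wz": 0},{"claw": 0.03,"dx": 0,"dy": 0,"dz": 0,"wx": 0,"wy": 0,"wz": 0},{"claw": 0.045,"dx": 0,"dy": 0,"dz": 0,"wx": 0,"wy": 0,"wz": 0},{"claw": 0.05,"dx": 0,"dy": 0,"dz": 0,"wx": 0,"wy": 0,"wz": 0},{"claw": 0.05,"dx": 0,"dy": 0,"dz": 0,"wx": 0,"wy": 0,"wz": 0},{"claw": 0.05,"dx": 0,"dy": 0,"dz": -0.02,"wx": 0,"wy": 0,"wz": 0},{"claw": 0.05,"dx": 0,"dy": 0,"dz": -0.04,"wx": 0,"wy": 0,"wz": 0},{"claw": 0.05,"dx": 0,"dy": 0,"dz": -0.05,"wx": 0,"wy": 0,"wz": 0},{"claw": 0.05,"dx": 0,"dy": 0,"dz": 0,"wx": 0,"wy": 0,"wz": 0},{"claw": 0.05,"dx": 0,"dy": 0,"dz": 0,"wx": 0,"wy": 0,"wz": 0}]'

```text
t: 25.5
eef_pos: [0.5387, 0.1014, 0.2108]
tool_rot: [-0.0, 0.998, 0.058, 0.0]
contact_force: [-0.2, -0.2, -0.5]
gripper_width: 0.589
grasp_force: 0.0
```

```bash
python3 - <<'E'
from h import *
o,p,d=grab('wrist'); st(o); save('w4',p)
W,T=wcloud(o,d); z=W[...,2]; ok=(d>0)&(np.hypot(W[...,0]-.539,W[...,1]-.101)<.05)
for lo,hi in[(.103,.118),(.105,.109),(.109,.114)]:
    Q=W[ok&(z>lo)&(z<hi)]; print(lo,len(Q),rect(Q) if len(Q)>5 else 0, np.median(Q[:,2]) if len(Q) else 0)
Q=W[(d>0)&(z>.039)&(z<.043)&(np.abs(W[...,0]-.535)<.04)&(W[...,1]>.13)&(W[...,1]<.3)];print('lip',np.median(Q[:,2]))
# plane fit of top for tilt
Q=W[ok&(z>.103)&(z<.118)];A=np.c_[Q[:,:2]-Q[:,:2].mean(0),np.ones(len(Q))];print(np.linalg.lstsq(A,Q[:,2],rcond=None)[0])
E
```

```text
t25.50 x -14.23 y -0.60 footz 140.73 yaw-rel -89.87 tilt(deg about) [0.01 0.05] F(strut x,y,z) -0.2 0.2 -0.5 grip 0.589
0.103 636 (array([540. , 100.5]), array([23.9, 13.8]), 7.0) 0.11000071106291387
0.105 58 (array([540. , 100.5]), array([23.9, 13.7]), 7.2) 0.10825614828406904
0.109 561 (array([540.1, 100.6]), array([23.5, 13.6]), 7.3) 0.11009828858575255
lip 0.040993489507877234
[-0.06727912  0.00558428  0.10975186]
```

View pics/w4.png

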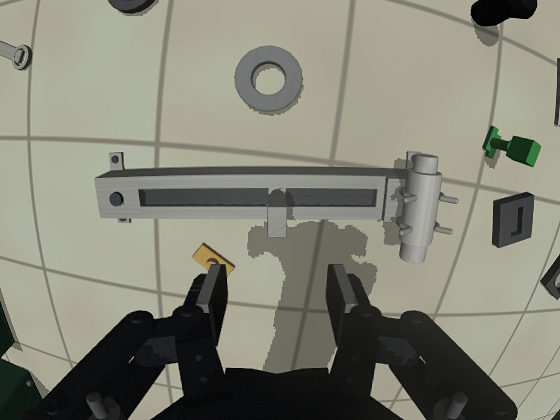

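The bolt stands free in the slot at (277,205) with its top at 110.0 mm. That puts the foot at 30.0 mm, up in the notch, crosswise and upright, so I'll hand in.

```bash
python3 -c "from station import *; print(hand_in())"
```

```text
the job is handed in; nothing more can be done
None
```

The bolt stands upright and released in the strut, its head crosswise up in the notch (underside measured at about 30 mm, near strut x −14 mm); I handed the job in at about 25.5 s and no verdict came back.

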